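Pack the wrench set from the bench rack into its case tray

TASK

The saw has been serviced and its four combination wrenches lie in a row on the wooden bench rack, in no particular order. Pack them into the dark case tray: lay each wrench in the grey holder made for its length (the holders are not in order either), flat down on both saddles and between the holder's end walls, so that all four lie seated and at rest at the end. Either way round is fine.

Things in the scene. Friction and masses are not known exactly. Their poses are not given: they have to be found in the camera images.
- wrench_157: shortest of four steel combination wrenches (open jaw one end, ring the other): 157 mm long, 22 mm wide and 5 mm thick at the heads; bare shank 7.5 mm wide, about 4 mm thick; under 0.25 kg. Origin: middle of its length at the underside of the heads, 0.9 mm below the shank's underside; y axis along the shank toward the open jaw, z up. Starts flat across the rack's rails, jaw either way
- wrench_178: second shortest of four steel combination wrenches (open jaw one end, ring the other): 178 mm long, 26 mm wide and 6 mm thick at the heads; bare shank 9 mm wide, about 4 mm thick; under 0.25 kg. Origin: middle of its length at the underside of the heads, 1.0 mm below the shank's underside; y axis along the shank toward the open jaw, z up. Starts flat across the rack's rails, jaw either way
- wrench_230: second longest of four steel combination wrenches (open jaw one end, ring the other): 230 mm long, 34 mm wide and 8 mm thick at the heads; bare shank 11 mm wide, about 4 mm thick; under 0.25 kg. Origin: middle of its length at the underside of the heads, 1.4 mm below the shank's underside; y axis along the shank toward the open jaw, z up. Starts flat across the rack's rails, jaw either way
- wrench_252: longest of four steel combination wrenches (open jaw one end, ring the other): 252 mm long, 38 mm wide and 9 mm thick at the heads; bare shank 12 mm wide, about 4 mm thick; under 0.25 kg. Origin: middle of its length at the underside of the heads, 1.5 mm below the shank's underside; y axis along the shank toward the open jaw, z up. Starts flat across the rack's rails, jaw either way
- holder_157: grey holder for the shortest wrench, fixed in the dark tray: 181 x 40 mm, 173 mm inside between 36 mm high end walls. Two 14 mm thick saddles 40 mm either side of its middle: seats 24 mm above the underside, 18 mm wide between round-topped cheeks to 36 mm; between the saddles only a 5 mm base. Origin: centre of the underside, 3 mm above the bench; x along it, z up. 44 mm apart
- holder_178: grey holder for the second shortest wrench, fixed in the dark tray: 202 x 40 mm, 194 mm inside between 36 mm high end walls. Two 14 mm thick saddles 46 mm either side of its middle: seats 24 mm above the underside, 18 mm wide between round-topped cheeks to 36 mm; between the saddles only a 5 mm base. Origin: centre of the underside, 3 mm above the bench; x along it, z up. 44 mm apart
- holder_230: grey holder for the second longest wrench, fixed in the dark tray: 254 x 40 mm, 246 mm inside between 36 mm high end walls. Two 14 mm thick saddles 60 mm either side of its middle: seats 24 mm above the underside, 18 mm wide between round-topped cheeks to 36 mm; between the saddles only a 5 mm base. Origin: centre of the underside, 3 mm above the bench; x along it, z up. 44 mm apart
- holder_252: grey holder for the longest wrench, fixed in the dark tray: 276 x 40 mm, 268 mm inside between 36 mm high end walls. Two 14 mm thick saddles 64 mm either side of its middle: seats 24 mm above the underside, 18 mm wide between round-topped cheeks to 36 mm; between the saddles only a 5 mm base. Origin: centre of the underside, 3 mm above the bench; x along it, z up. 44 mm apart
- rack: wooden rack, 130 x 178 mm, fixed, left or right of the tray; the wrenches lie across it 44 mm apart, in any order. 8 mm base board; two 14 mm thick rails 45 mm either side of its middle: notch seats 24 mm, rounded teeth 36 to 37 mm above the underside. Origin: centre of the underside, on the bench; x along the wrenches, y along the row

How it is judged:
At the end, for the whole second after the job is handed in: Each wrench rests in the holder made for its length: middles within 12 mm seen from above, along the holder to 8 degrees (either way round), level to 4.5 degrees, seated on both saddles (origin 18 to 27 mm above the holder's underside, about 23 when seated) (horizontal distance between wrench_157 and holder_157 below 0.012 m and z of wrench_157 in the frame of holder_157 between 0.018 and 0.027 m and angle between the y axis of wrench_157 and the x axis of holder_157, either way round below 0.14 rad and angle between each of wrench_157, wrench_178, wrench_230, wrench_252's own z axis and vertical below 0.08 rad and linear speed of each of wrench_157, wrench_178, wrench_230, wrench_252 below 0.02 m/s and horizontal distance between wrench_178 and holder_178 below 0.012 m and z of wrench_178 in the frame of holder_178 between 0.018 and 0.027 m and angle between the y axis of wrench_178 and the x axis of holder_178, either way round below 0.14 rad and horizontal distance between wrench_230 and holder_230 below 0.012 m and z of wrench_230 in the frame of holder_230 between 0.018 and 0.027 m and angle between the y axis of wrench_230 and the x axis of holder_230, either way round below 0.14 rad and horizontal distance between wrench_252 and holder_252 below 0.012 m and z of wrench_252 in the frame of holder_252 between 0.018 and 0.027 m and angle between the y axis of wrench_252 and the x axis of holder_252, either way round below 0.14 rad); the robot touches nothing.
It also fails if it takes over 99 s, if anything falls off the work surface, if the arm or the gripper's body presses on something with over 40 N, if the wrist force passes 120 N, or if a joint passes its speed limit or range.

ROBOT

A 7-joint arm with a two-finger parallel gripper is mounted at the origin on a cart in front of the work surface, level with it; the furniture and walls round the work are solid. World frame = base frame: x ahead of the robot, y to its left, z up, the work surface at z = 0. Lengths are in m, angles in rad, forces in N, time in s.
With the tool pointing down it reaches from about 0.425 to 0.875 m from the base axis. Payload 4.7 kg.
Tool frame: the origin (TCP) lies midway between the tips of the shut fingers; the grasp point (between the pads) lies 19 mm behind it; z points along the fingers, y is the line along which they close (so a half turn about z gives the same grasp; the last joint's range is limited). The gripper opens to 87 mm and grips with 3 to 60 N. Pads are 19 mm wide; open, the fingers measure 117 mm over their backs; the gripper's body (75 mm by 190 mm) begins 51 mm behind the grasp point.
Start: joints at [-1.123, 0.321, -0.07, 1.45, 0.023, 1.371, -0.057], TCP at [0.273, 0.59, 0.223] pointing down, gripper open.
Joint ranges: [-2.86, 2.86], [-0.3, 2.09], [-1.38, 1.24], [0.06, 2.45], [-1.56, 4.7], [0.09, 2.05], [-2.69, 2.69]. Speed limits (rad/s): [2.57, 2.57, 3.14, 3.14, 3.14, 3.14, 3.14].

INTERFACE

Orientations are given as a rotation vector (axis times angle).
In Python, from bench import ctrl gives the robot as it stands. The module is installed in compiled form; this text tells all that it offers.
- The arm moves only by the shell command python3 -m handwheel 'ROWS' [FORCE]. ROWS is JSON, a list of rows, each a list of 7 numbers: the finger opening in m, from 0 to 0.087, then the shift along the tool's x, y, z in m, then the turn, a rotation vector about the tool's x, y, z in degrees. A call has 1 to 12 rows; each row shifts and turns the commanded pose from where the row before left it, along the tool's axes as they then stand; what a row does not reach is not made up. A row lasts 1/8 s, in which the tool goes at most 62.5 mm and 10.7 degrees, less where a joint would pass 70% of its speed; a pose out of reach is approached as far as the arm can. A call is refused whole if a number of a shift passes 0.0625 or a number of a turn 10.7, either way. A call with a gripper value outside its range is refused whole. The fingers move at their own pace and stop on an object; FORCE is the grip in N (left out, the last holds). Time passes only in rows, so rows that do not move let the fingers close. It gives the time, the measured TCP pose, the force, the opening and the grip force at its end, in the units of the state.
- ctrl.get_state(): the state, without advancing time (a new reading comes with each control period).
- ctrl.get_image(name): name is "scene" or "top"; returns (picture, depth): 420x560x3 uint8, blue, green, red; 420x560 float32, m along the optical axis (not along the pixel's ray), 0 where there is no reading.
- ctrl.camera_info(name): a dict with "intrinsics" (3x3 intrinsics, pixels), "R" (3x3) and "t" (3): a world point X has camera coordinates R X + t. Camera axes: x right, y down, z forward; pixel columns grow to the right and rows downward; lengths in m; the calibration is good to about 2 mm. A picture is of the moment at which its call begins. camera_info takes no time and is no camera call.
- ctrl.close_job(): hands the job in; it is judged then, once.
The state is a dict: "time": time; "joint_positions": joint angles; "qd": joint speeds; "joint_torque": joint torques, N m; "position": TCP position; "tool_rot": TCP orientation; "ft_force": force on the tool from outside, world axes, zero at the start; "torque": the same for the moment, N m; "grip_width": opening from 0.0 (shut) to 1.0 (fully open); "grip_force": force on a finger pad.
Only numpy, scipy, OpenCV 4.12 (cv2) and the standard library are available. Lean on these libraries where they do the work, as an engineer would, in place of code of your own. Each camera call takes 0.05 s, during which the arm holds its last target. There are 200 camera calls.

## Working session

There is one attempt and no reset: what is moved stays moved. The work goes in short steps, Python scripts to look and compute and a shell command to move; the robot and the scene stay as the last step left them, time stands still between calls to the robot, and variables do not carry over. Pictures are saved under pics/ and viewed, at most 14 in all, crops included, and the job is handed in when it is done.

```bash
mkdir -p pics; cat > h.py <<'E'
import numpy as np, cv2
from bench import ctrl
def cam(n):
    c=ctrl.camera_info(n); return np.array(c["intrinsics"]),np.array(c["R"]),np.array(c["t"])
def onplane(n,u,v,z):
    K,R,t=cam(n); d=R.T@np.linalg.inv(K)@[u,v,1]; o=-R.T@t
    return o+d*(z-o[2])/d[2]
def cloud(n,depth):
    K,R,t=cam(n); v,u=np.mgrid[:depth.shape[0],:depth.shape[1]]
    p=np.stack([(u-K[0,2])/K[0,0],(v-K[1,2])/K[1,1],np.ones_like(u)],-1)*depth[...,None]
    return (p-t)@R
E
python3 - <<'E'
from h import *
s=ctrl.get_state(); print({k:np.round(v,3).tolist() for k,v in s.items()})
for n in("scene","top"):
    im,d=ctrl.get_image(n); cv2.imwrite(f"pics/{n}0.png",im); np.save(f"{n}0.npy",d); K,R,t=cam(n); print(n,K.round(1).tolist(),R.round(3).tolist(),t, -R.T@t)
E
```

```text
{'time': 0.0, 'joint_positions': [-1.123, 0.322, -0.07, 1.452, 0.023, 1.371, -0.057], 'qd': [0.001, 0.001, 0.0, 0.0, -0.001, -0.001, 0.0], 'joint_torque': [-0.0, -49.129, -0.404, -31.253, -0.064, 0.043, 0.0], 'position': [0.273, 0.589, 0.221], 'tool_rot': [-0.676, -3.068, 0.003], 'ft_force': [0.009, -0.574, -0.802], 'torque': [-0.003, -0.032, 0.001], 'grip_force': 0.0, 'grip_width': 1.002}
scene [[407.6, 0.0, 280.1], [0.0, 407.6, 211.5], [0.0, 0.0, 1.0]] [[-0.846, -0.534, 0.007], [-0.297, 0.459, -0.837], [0.444, -0.71, -0.546]] [0.30220274 0.32359024 0.43710108] [0.1576396  0.32332588 0.50764616]
top [[497.8, 0.0, 276.0], [0.0, 497.8, 204.7], [0.0, 0.0, 1.0]] [[-0.021, -0.999, 0.024], [-0.996, 0.018, -0.089], [0.088, -0.026, -0.996]] [-0.27786109  0.55518646  0.9320098 ] [ 0.46487403 -0.26377628  0.98407077]
```

View pics/scene0.png

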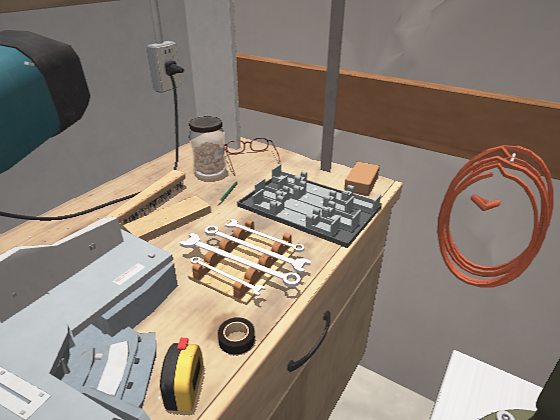

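View pics/top0.png

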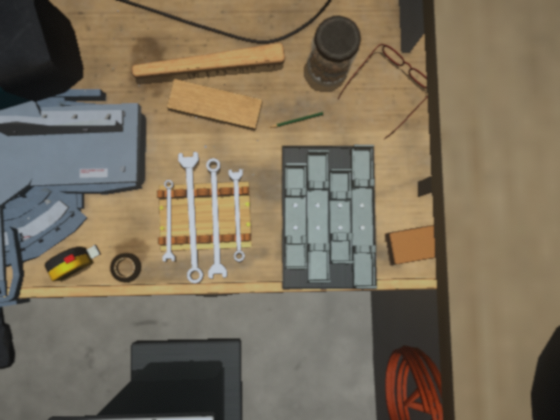

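The top view shows the rack at u 158–252 with wrenches, left to right, at u≈168 (short), 192 (longest), 215 (second longest) and 237 (second shortest). The tray's holders are at u≈296, 318, 340 and 362. I'll enlarge both areas next.

```bash
python3 - <<'E'
from h import *
im=cv2.imread("pics/top0.png")
cv2.imwrite("pics/c1.png",cv2.resize(im[145:290,145:265],None,fx=4,fy=4,interpolation=cv2.INTER_CUBIC))
cv2.imwrite("pics/c2.png",cv2.resize(im[140:293,275:385],None,fx=3.9,fy=3.9,interpolation=cv2.INTER_CUBIC))
s=cv2.imread("pics/scene0.png"); cv2.imwrite("pics/c3.png",cv2.resize(s[160:310,165:390],None,fx=3.5,fy=3.5,interpolation=cv2.INTER_CUBIC))
d=np.load("top0.npy"); P=cloud("top",d)
print("saw table/heights grid (z mm) rows v=150..290, cols u=0..440 step 20")
for v in range(90,291,20): print(v,[int(P[v,u,2]*1000) if d[v,u] else None for u in range(20,441,20)])
for (u,v) in [(168,220),(192,220),(215,220),(237,220),(296,220),(318,220),(340,220),(362,220),(160,220)]: print(u,v,P[v,u].round(4))
E
```

```text
saw table/heights grid (z mm) rows v=150..290, cols u=0..440 step 20
90 [366, 349, 329, 45, 44, -1, -4, 0, 21, 13, 20, 1, -1, -1, 0, 0, 1, -1, 3, -1, 1, 691]
110 [71, 70, 72, 89, 86, 89, 64, 1, 20, 20, 15, 18, 10, 0, -1, 1, 0, 0, -1, -1, 0, 690]
130 [114, 107, 102, 95, 94, 90, 62, 0, 0, 2, 1, 0, 0, 0, -3, 0, -1, -3, -1, -2, 0, 690]
150 [75, 76, 72, 75, 74, 76, 40, -3, 0, 0, 1, -1, 0, 0, 2, 40, 2, 9, -3, -2, 3, 688]
170 [73, 77, 73, 77, 77, 74, 33, 3, 0, 0, 0, 28, -2, -1, 8, 8, 38, 10, -2, -4, -2, 686]
190 [74, 22, 60, 58, 59, 35, 0, 36, 37, 35, 27, 27, 0, 0, 26, 5, 9, 4, -1, 0, 14, 684]
210 [29, 20, 28, 8, 1, -2, -1, 7, 7, 10, 8, 4, -2, -1, 9, 8, 7, 5, 1, -4, 0, 682]
230 [27, 26, 30, 0, -2, -1, 1, 7, 7, 6, 7, 25, 0, -1, 7, 7, 8, 5, 0, 2, 31, 682]
250 [44, 30, -2, 39, -2, 0, 1, 0, 0, -2, 0, 25, -2, -1, 4, 26, 6, 39, 0, 31, 31, 679]
270 [58, -1, 62, 3, 1, 0, 13, -2, -1, 31, 30, -1, -1, -4, 2, 9, 2, 7, -3, -1, -2, 677]
290 [40, 0, 1, -3, -1, 2, -3, -1, 0, 1, 1, 0, -1, 0, 0, -2, -4, -6, -550, -319, -163, 677]
168 220 [ 0.5243 -0.0807  0.0249]
192 220 [ 0.5231 -0.1272  0.0294]
215 220 [ 0.5222 -0.1711  0.0298]
237 220 [ 0.5215 -0.2131  0.0288]
296 220 [ 0.5206 -0.3279  0.0063]
318 220 [ 0.5196 -0.371   0.0088]
340 220 [ 0.5189 -0.4147  0.0068]
362 220 [ 0.5179 -0.4578  0.0093]
160 220 [ 0.5257 -0.0616  0.0066]
```

View pics/c1.png

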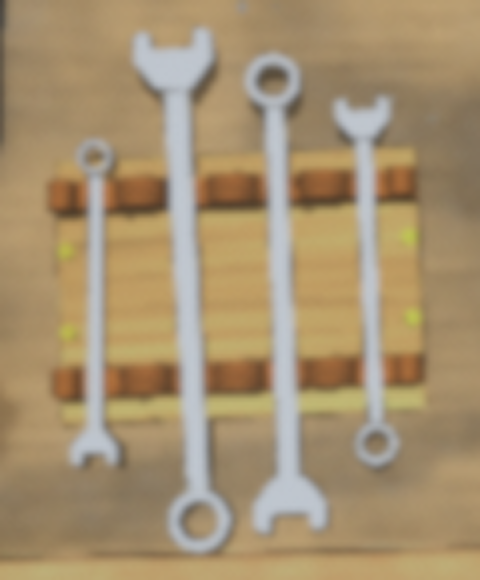

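View pics/c2.png

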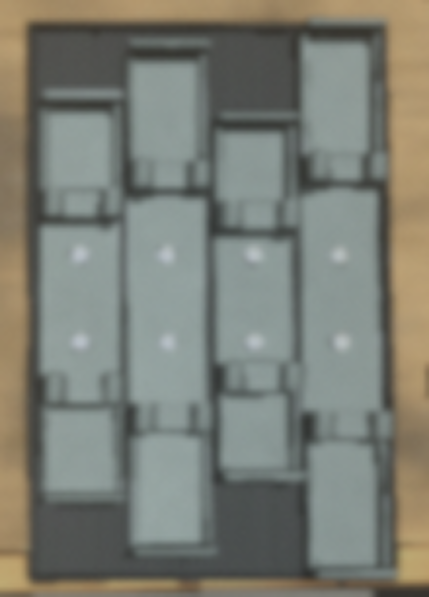

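View pics/c3.png

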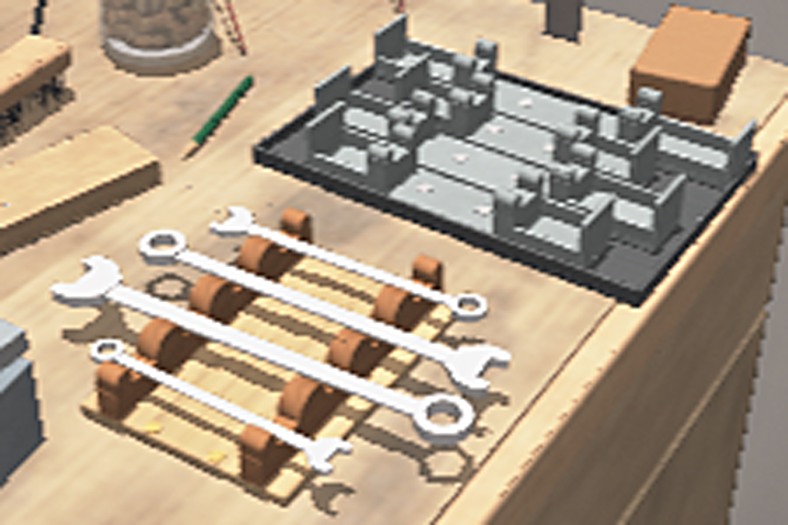

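The crops show the wrenches left to right as 157, 252, 230 and 178. The holders, by length, are 178, 230, 157 and 252 left to right. Next I triangulate these and get axes.

```bash
cat > m.py <<'E'
from h import *
c1=lambda x,y:(145+(x+.5)/4-.5,145+(y+.5)/4-.5)
c2=lambda x,y:(275+(x+.5)/3.9-.5,140+(y+.5)/3.9-.5)
c3=lambda x,y:(165+(x+.5)/3.5-.5,160+(y+.5)/3.5-.5)
def tri(a,b):
    Ps=[]
    for n in("top","scene"):
        K,R,t=cam(n); Ps.append(K@np.c_[R,t])
    X=cv2.triangulatePoints(Ps[0],Ps[1],np.array(a,float).reshape(2,1),np.array(b,float).reshape(2,1))[:,0]; return X[:3]/X[3]
print("tri 252 ring",tri(c1(200,520),c3(443,415)).round(4)); print("157 ring",tri(c1(95,157),c3(107,350)).round(4))
print("230 ring",tri(c1(273,81),c3(162,245)).round(4)); print("178 ring",tri(c1(377,443),c3(467,304)).round(4))
print("h1 dots",tri(c2(80,254),c3(425,188)).round(4),tri(c2(80,341),c3(483,212)).round(4))
print("h4 dots",tri(c2(340,254),c3(525,102)).round(4),tri(c2(342,341),c3(588,125)).round(4))
W={157:((95,138),(95,468),(95,180),(96,420),.028),252:((172,28),(200,553),(177,95),(199,480),.032),230:((272,53),(290,530),(274,110),(289,470),.0305),178:((362,97),(377,468),(364,145),(376,415),.029)}
for k,(e1,e2,s1,s2,z) in W.items():
    a,b=[onplane("top",*c1(*q),z)[:2] for q in(e1,e2)]; p,q=[onplane("top",*c1(*r),.028)[:2] for r in(s1,s2)]
    u=(p-q)/np.linalg.norm(p-q); x=p+u*(((a+b)/2-p)@u)
    print(k,"len",(np.linalg.norm(a-b)*1e3).round(1),"mid",x.round(4),"ang",np.degrees(np.arctan2(u[1],u[0])).round(2))
H={178:((80,254),(80,341),(78,203),(83,388)),230:((167,254),(168,341),(165,173),(168,417)),157:((255,254),(255,341),(257,213),(255,378)),252:((340,254),(342,341),(344,165),(345,425))}
for k,(d1,d2,s1,s2) in H.items():
    a,b=[onplane("top",*c2(*q),.008)[:2] for q in(d1,d2)]; p,q=[onplane("top",*c2(*r),.027)[:2] for r in(s1,s2)]
    f=lambda p,q:(((p+q)/2).round(4),(np.linalg.norm(p-q)*1e3).round(1),np.degrees(np.arctan2(*(p-q)[::-1])).round(2))
    print(k,"dots",*f(a,b),"saddles",*f(p,q))
E
python3 m.py
```

```text
tri 252 ring [ 0.4189 -0.1317  0.0289]
157 ring [ 0.5935 -0.0821  0.0263]
230 ring [ 0.629  -0.1681  0.028 ]
178 ring [ 0.4537 -0.2158  0.0279]
h1 dots [ 0.5498 -0.3273  0.0075] [ 0.5062 -0.3262  0.0057]
h4 dots [ 0.5477 -0.4591  0.0076] [ 0.502  -0.4602  0.0032]
157 len 158.1 mid [ 0.5239 -0.0822] ang 0.15
252 len 251.5 mid [ 0.5297 -0.1263] ang 2.93
230 len 228.9 mid [ 0.5282 -0.171 ] ang 1.82
178 len 178.6 mid [ 0.5314 -0.2134] ang 1.75
178 dots [ 0.5286 -0.3263] 44.0 -1.37 saddles [ 0.5285 -0.3253] 91.7 0.17
230 dots [ 0.5278 -0.3705] 44.0 -0.95 saddles [ 0.5281 -0.368 ] 121.1 -0.9
157 dots [ 0.527  -0.4148] 44.1 -1.83 saddles [ 0.5268 -0.4124] 82.0 -2.53
252 dots [ 0.5261 -0.4585] 44.1 -0.74 saddles [ 0.5265 -0.4565] 129.3 -1.85
```

The triangulated heights (heads about 28 mm, holder base about 6–8 mm), the wrench lengths, and the saddle spacings all agree with the text. Before moving I check how tall the saw is along the path.

```bash
cat > g.py <<'E'
import sys
from h import *
def go(x,y,z,yaw):
    """remaining shift in tool axes (mm) and turn about tool z (deg), so that tool y is at yaw deg from world +y, tool down"""
    s=ctrl.get_state(); R=cv2.Rodrigues(np.array(s["tool_rot"]))[0]; p=np.array(s["position"])
    a=np.radians(yaw); G=np.array([[-np.cos(a),-np.sin(a),0],[-np.sin(a),np.cos(a),0],[0,0,-1]]).T
    G=np.c_[[-np.cos(a),-np.sin(a),0],[-np.sin(a),np.cos(a),0],[0,0,-1]]
    d=cv2.Rodrigues(R.T@G)[0].ravel(); D=np.array([x,y,z])-p
    print("t",round(s["time"],2),"pos",p.round(4),"shift mm now-axes",(R.T@D*1e3).round(1),"goal-axes",(G.T@D*1e3).round(1),"turn deg",np.degrees(d).round(2),"F",np.round(s["ft_force"],1),"grip",round(s["grip_width"],3),round(s["grip_force"],1))
if __name__=="__main__": go(*map(float,sys.argv[1:5]))
E
python3 - <<'E'
from h import *
for n in("scene","top"):
    d=np.load(n+"0.npy"); P=cloud(n,d)[d>0]
    print(n,"max z cm; rows x, cols y=0.75..-0.15")
    for x in np.arange(.1,.95,.1):
        print(round(x,2),[ (lambda q:int(q.max()*100) if len(q) else -9)(P[(abs(P[:,0]-x)<.05)&(abs(P[:,1]-y)<.05)][:,2]) for y in np.arange(.75,-.2,-.1)])
E
python3 g.py .53 -.1263 .2 2.9
```

```text
scene max z cm; rows x, cols y=0.75..-0.15
0.1 [-9, -9, -9, -9, -9, -9, -9, 23, 13, 0]
0.2 [-9, -9, -9, -9, -9, -9, -9, -9, -9, -9]
0.3 [-9, -9, -9, -9, -9, -9, -9, -9, -9, -9]
0.4 [-9, -9, -9, -9, -9, 9, 6, 7, 2, 3]
0.5 [-9, -9, -9, -9, -9, 7, 6, 7, 3, 3]
0.6 [-9, -9, -9, -9, -9, 7, 37, 8, 8, 3]
0.7 [-9, -9, -9, -9, -9, 8, 38, 41, 40, 3]
0.8 [-9, -9, -9, -9, -9, -9, -9, 41, 43, 43]
0.9 [-9, -9, -9, -9, -9, -9, -9, 0, 43, 43]
top max z cm; rows x, cols y=0.75..-0.15
0.1 [-9, -77, -76, -76, -76, -76, 0, 0, 0, 0]
0.2 [-9, -77, -76, -76, -76, -76, 0, 0, 0, 0]
0.3 [-9, -77, -76, -76, -76, 6, 5, -76, -77, -77]
0.4 [-9, -9, -9, -9, -9, 8, 8, 7, 2, 3]
0.5 [-9, -9, -9, -9, -9, 7, 7, 7, 3, 4]
0.6 [-9, -9, -9, -9, -9, 7, 7, 8, 8, 3]
0.7 [-9, -9, -9, -9, -9, 9, 16, 41, 40, 4]
0.8 [-9, -9, -9, -9, -9, -9, 6, 41, 39, 4]
0.9 [-9, -9, -9, -9, -9, -9, 0, 0, 1, 3]
t 0.1 pos [0.273  0.5893 0.2215] shift mm now-axes [-533.9 -541.3   22.5] goal-axes [-220.4 -727.7   21.5] turn deg [-1.000e-01 -2.000e-02 -2.775e+01] F [ 1.1 -0.1  0.2] grip 1.0 0.0
```

```bash
python3 -m handwheel '[[0.036,0,0,0,0,0,-8.3],[0.036,0,0,0,0,0,-8.3],[0.036,0,0,0,0,0,-8.3],[0.036,-0.021,-0.056,0,0,0,0],[0.036,-0.021,-0.056,0,0,0,0],[0.036,-0.021,-0.056,0,0,0,0],[0.036,-0.021,-0.056,0,0,0,0],[0.036,-0.021,-0.056,0,0,0,0],[0.036,-0.021,-0.056,0,0,0,0],[0.036,0,0,0,0,0,0]]' 40; python3 g.py .46 0 .22 0
```

```text
time: 1.35
position: [0.4015, 0.2488, 0.2225]
tool_rot: [0.013, 3.141, -0.002]
ft_force: [-0.5, 0.3, 0.7]
grip_width: 0.413
grip_force: 0.0
t 1.35 pos [0.4015 0.2488 0.2225] shift mm now-axes [ -60.6 -248.2    2.8] goal-axes [ -58.5 -248.8    2.5] turn deg [-0.06  0.02 -0.48] F [-0.5  0.3  0.7] grip 0.413 0.0
```

```bash
python3 -m handwheel '[[0.036,-0.0152,-0.062,0,0,0,0],[0.036,-0.0152,-0.062,0,0,0,0],[0.036,-0.0152,-0.062,0,0,0,0],[0.036,-0.0152,-0.062,0,0,0,0],[0.036,-0.018,-0.0535,0,0,0,0],[0.036,-0.018,-0.0535,0,0,0,0],[0.036,-0.018,-0.0535,0.06,0,0,-2.2],[0.036,-0.018,-0.0535,0.06,0,0,0],[0.036,0,0,0,0,0,0]]'; python3 g.py .5314 -.2134 .018 1.75
```

```text
time: 2.48
position: [0.5215, -0.1784, 0.1268]
tool_rot: [0.055, -3.132, 0.002]
ft_force: [-0.5, 0.6, -0.5]
grip_width: 0.415
grip_force: 0.0
t 2.48 pos [ 0.5215 -0.1784  0.1268] shift mm now-axes [ -9.7 -35.2 108.7] goal-axes [ -8.8 -35.3 108.8] turn deg [-0.08 -0.53  0.25] F [-0.5  0.6 -0.5] grip 0.415 0.0
```

```bash
python3 -m handwheel '[[0.036,-0.009,-0.035,0.02,0,-0.5,0.2],[0.036,0,0,0.02,0,0,0],[0.036,0,0,0.01,0,0,0],[0.036,0,0,0,0,0,0]]'; python3 g.py .5314 -.2134 .018 1.75
python3 - <<'E'
from h import *
for n in("scene","top"):
    im,_=ctrl.get_image(n); 
    cv2.imwrite(f"pics/{n}1.png",im)
s=cv2.imread("pics/scene1.png")[110:320,150:400]; t=cv2.imread("pics/top1.png")[120:300,140:390]
a=cv2.resize(s,(400,336)); b=cv2.resize(t,(400,288)); cv2.imwrite("pics/v1.png",np.hstack([a,np.pad(b,((0,48),(0,0),(0,0)))]))
E
```

```text
time: 2.98
position: [0.5348, -0.2089, 0.0811]
tool_rot: [-0.059, 3.133, 0.003]
ft_force: [-0.3, -0.2, -0.2]
grip_width: 0.414
grip_force: 0.0
t 2.98 pos [ 0.5348 -0.2089  0.0811] shift mm now-axes [ 4.1 -4.4 63.1] goal-axes [ 3.5 -4.4 63.1] turn deg [0.09 0.45 0.42] F [-0.3 -0.2 -0.2] grip 0.414 0.0
```

View pics/v1.png

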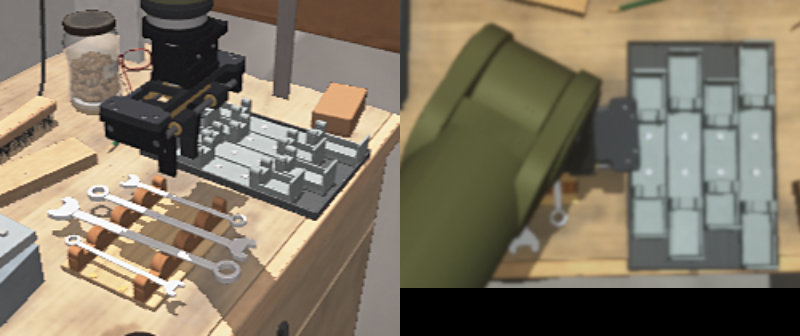

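The gripper hangs above the 178 wrench, between it and the tray, fingers straddling along the row. I'll re-read to separate lag from noise.

```bash
for i in 1 2; do python3 g.py .5314 -.2134 .018 1.75; python3 -m handwheel '[[0.036,0,0,0,0,0,0]]' >/dev/null; done;  python3 g.py .5314 -.2134 .018 1.75
```

```text
t 3.08 pos [ 0.5356 -0.2099  0.0823] shift mm now-axes [ 4.9 -3.4 64.2] goal-axes [ 4.3 -3.4 64.3] turn deg [0.03 0.57 0.39] F [ 0.1 -0.9 -0.3] grip 0.41 0.0
t 3.2 pos [ 0.5356 -0.2106  0.0825] shift mm now-axes [ 5.  -2.6 64.4] goal-axes [ 4.3 -2.7 64.5] turn deg [0.01 0.6  0.34] F [-0.   0.8  0.5] grip 0.414 0.0
t 3.33 pos [ 0.5353 -0.2109  0.0822] shift mm now-axes [ 4.6 -2.4 64.1] goal-axes [ 4.  -2.4 64.2] turn deg [0.01 0.57 0.31] F [ 0.4  0.2 -0.3] grip 0.414 0.0
```

```bash
python3 -m handwheel '[[0.036,0.004,-0.0025,0.01,0,0.55,0.3],[0.036,0,0,0.015,0,0,0],[0.036,0,0,0.02,0,0,0],[0.036,0,0,0.019,0,0,0],[0.036,0,0,0,0,0,0],[0.036,0,0,0,0,0,0]]'; python3 g.py .5314 -.2134 .018 1.75
```

```text
time: 4.08
position: [0.5312, -0.2139, 0.0175]
tool_rot: [0.048, -3.14, 0.0]
ft_force: [0.2, 0.1, 0.2]
grip_width: 0.412
grip_force: 0.0
t 4.08 pos [ 0.5312 -0.2139  0.0175] shift mm now-axes [-0.2  0.5 -0.5] goal-axes [-0.2  0.5 -0.5] turn deg [-0.01 -0.04 -0.01] F [0.2 0.1 0.2] grip 0.412 0.0
```

Close, then lift and shift to the holder.

```bash
python3 -m handwheel '[[0.0,0,0,0,0,0,0],[0.0,0,0,0,0,0,0],[0.0,0,0,0,0,0,0],[0.0,0,0,0,0,0,0],[0.0,0,0,-0.01,0,0,0],[0.0,0,0,-0.03,0,0,0],[0.0,0,0,-0.04,0,0,0],[0,0,0,0,0,0,0]]' 40; python3 g.py .5286 -.3255 .1 -1.1
```

```text
time: 5.08
position: [0.5335, -0.2149, 0.1012]
tool_rot: [-0.047, 3.135, -0.002]
ft_force: [0.1, 0.3, -1.1]
grip_width: 0.082
grip_force: 40.0
t 5.08 pos [ 0.5335 -0.2149  0.1012] shift mm now-axes [   8.2 -110.4    1.4] goal-axes [   2.8 -110.7    1.2] turn deg [-0.08  0.34  2.83] F [ 0.1  0.3 -1.1] grip 0.082 40.0
```

```bash
python3 -m handwheel '[[0,0.004,-0.036,0,0,0,0],[0,0.004,-0.038,0,0,0.3,0],[0,0,-0.036,0,0,0,2.8],[0,0,0,0,0,0,0],[0,0,0,0,0,0,0],[0,0,0,0,0,0,0]]'; python3 g.py .5286 -.3255 .02 -1.1
```

```text
time: 5.82
position: [0.5267, -0.3222, 0.097]
tool_rot: [-0.026, -3.135, -0.002]
ft_force: [0.6, 0.3, -0.7]
grip_width: 0.083
grip_force: 40.0
t 5.83 pos [ 0.5267 -0.3222  0.097 ] shift mm now-axes [-2.4 -3.4 77. ] goal-axes [-1.9 -3.3 77. ] turn deg [ 0.06 -0.38  0.17] F [ 0.6  0.3 -0.7] grip 0.083 40.0
```

```bash
python3 -m handwheel '[[0,-0.002,-0.0032,0.02,0,-0.35,0.2],[0,0,0,0.02,0,0,0],[0,0,0,0.01,0,0,0],[0,0,0,0,0,0,0],[0,0,0,0,0,0,0],[0,0,0,0,0,0,0]]'; python3 g.py .5286 -.3255 .0205 -1.1;python3 - <<'E'
from h import *
im,_=ctrl.get_image("scene"); cv2.imwrite("pics/v2.png",cv2.resize(im[150:270,200:400],None,fx=4,fy=4,interpolation=cv2.INTER_CUBIC))
E
```

```text
time: 6.58
position: [0.5287, -0.3275, 0.0482]
tool_rot: [0.034, 3.14, -0.001]
ft_force: [0.2, -0.9, -1.2]
grip_width: 0.084
grip_force: 40.0
t 6.58 pos [ 0.5287 -0.3275  0.0482] shift mm now-axes [ 0.2  2.  27.7] goal-axes [ 0.2  2.  27.7] turn deg [-0.04  0.07 -0.16] F [ 0.2 -0.9 -1.2] grip 0.084 40.0
```

View pics/v2.png

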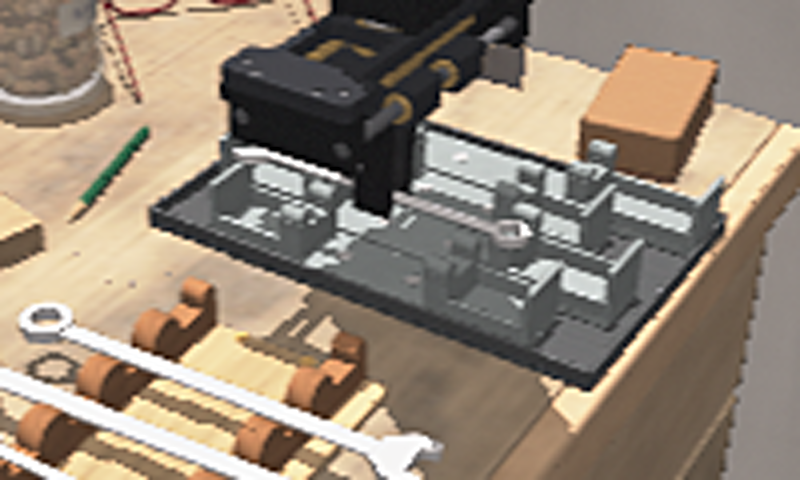

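The wrench is held level above the first holder: ring at (513,235), jaw at (255,155), with the saddles below. I'll nudge +1.5 mm in y and lower it.

```bash
python3 -m handwheel '[[0,0,0.0015,0,0,0,0],[0,0,0,0.01,0,0,0],[0,0,0,0.01,0,0,0],[0,0,0,0.006,0,0,0],[0,0,0,0.001,0,0,0],[0,0,0,0,0,0,0],[0,0,0,0,0,0,0]]'; python3 g.py .5286 -.3255 .0205 -1.1
```

```text
time: 7.5
position: [0.5277, -0.3252, 0.0207]
tool_rot: [-0.034, -3.14, -0.002]
ft_force: [-2.8, 1.6, 5.9]
grip_width: 0.082
grip_force: 40.0
t 7.5 pos [ 0.5277 -0.3252  0.0207] shift mm now-axes [-0.9 -0.3  0.2] goal-axes [-0.9 -0.3  0.2] turn deg [ 0.07 -0.07 -0.16] F [-2.8  1.6  5.9] grip 0.082 40.0
```

```bash
python3 -m handwheel '[[0.03,0,0,0,0,0,0],[0.03,0,0,0,0,0,0],[0.03,0,0,0,0,0,0],[0.03,0,0,-0.02,0,0,0],[0.03,0,0,-0.04,0,0,0],[0.034,0,0.05,-0.02,0,0,0],[0.034,0,0.05,0,0,0,-2.9],[0.034,0,0.05,0.02,0,0,0],[0.034,0,0.004,0.02,0,0,0],[0.034,0,0,0,0,0,0],[0.034,0,0,0,0,0,0]]'; python3 g.py .5282 -.171 .018 1.82; python3 - <<'E'
from h import *
im,_=ctrl.get_image("top"); cv2.imwrite("pics/v3.png",cv2.resize(im[140:293,275:385],None,fx=3.9,fy=3.9,interpolation=cv2.INTER_CUBIC))
E
```

```text
time: 8.88
position: [0.5296, -0.1731, 0.0619]
tool_rot: [-0.042, 3.139, -0.002]
ft_force: [0.7, 0.7, -0.2]
grip_width: 0.387
grip_force: 0.0
t 8.88 pos [ 0.5296 -0.1731  0.0619] shift mm now-axes [ 1.4  2.2 43.9] goal-axes [ 1.3  2.2 43.9] turn deg [-0.07  0.11 -0.27] F [ 0.7  0.7 -0.2] grip 0.387 0.0
```

View pics/v3.png

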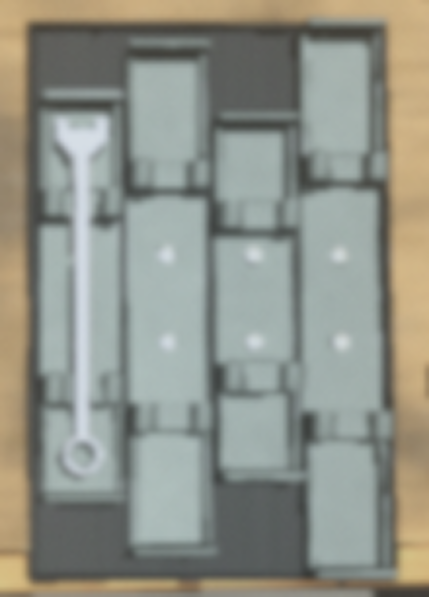

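Wrench 178 lies centred between the walls of its holder (jaw at (82,130), ring at (82,455)). Now the 230.

```bash
python3 -m handwheel '[[0.034,0.0013,0.002,0,0,0,-0.2],[0.034,0,0,0.015,0,0,0],[0.034,0,0,0.019,0,0,0],[0.034,0,0,0.01,0,0,0],[0.034,0,0,0,0,0,0],[0.034,0,0,0,0,0,0],[0,0,0,0,0,0,0],[0,0,0,0,0,0,0],[0,0,0,0,0,0,0],[0,0,0,0,0,0,0]]'; python3 g.py .5282 -.171 .018 1.82; python3 -m handwheel '[[0.0,0,0,-0.01,0,0,0],[0.0,0,0,-0.03,0,0,0],[0.0,0,-0.05,-0.04,0,0,2.9],[0,0,-0.05,0,0,0,0],[0,0,-0.05,0,0,0,0],[0,0,-0.05,0,0,0,0],[0,0,0,0,0,0,0],[0,0,0,0,0,0,0],[0,0,0,0,0,0,0]]'; python3 g.py .5278 -.3693 .02 -1.1
```

```text
time: 10.18
position: [0.5278, -0.1697, 0.0167]
tool_rot: [-0.051, 3.141, -0.0]
ft_force: [-0.1, 1.2, 1.1]
grip_width: 0.117
grip_force: 40.0
t 10.18 pos [ 0.5278 -0.1697  0.0167] shift mm now-axes [-0.4 -1.3 -1.3] goal-axes [-0.4 -1.3 -1.3] turn deg [-0.01  0.03  0.03] F [-0.1  1.2  1.1] grip 0.117 40.0
time: 11.3
position: [0.5272, -0.3665, 0.0954]
tool_rot: [0.025, 3.141, 0.002]
ft_force: [-0.1, 0.0, -0.7]
grip_width: 0.114
grip_force: 40.0
t 11.3 pos [ 0.5272 -0.3665  0.0954] shift mm now-axes [-0.7 -2.9 75.4] goal-axes [-0.7 -2.8 75.4] turn deg [0.06 0.01 0.18] F [-0.1  0.  -0.7] grip 0.114 40.0
```

```bash
python3 -m handwheel '[[0,-0.0007,-0.0025,0.02,0,0,0],[0,0,0,0.02,0,0,0],[0,0,0,0.01,0,0,0],[0,0,0,0,0,0,0],[0,0,0,0,0,0,0],[0,0,0,0,0,0,0]]'; python3 g.py .5278 -.3693 .0197 -1.1
```

```text
time: 12.05
position: [0.5275, -0.3714, 0.0463]
tool_rot: [0.029, 3.14, -0.001]
ft_force: [-0.2, -0.9, -1.4]
grip_width: 0.115
grip_force: 40.0
t 12.05 pos [ 0.5275 -0.3714  0.0463] shift mm now-axes [-0.2  2.1 26.6] goal-axes [-0.3  2.1 26.6] turn deg [-0.05  0.07  0.04] F [-0.2 -0.9 -1.4] grip 0.115 40.0
```

```bash
python3 -m handwheel '[[0,0,0.0018,0,0,0,0],[0,0,0,0.01,0,0,0],[0,0,0,0.01,0,0,0],[0,0,0,0.006,0,0,0],[0,0,0,0.001,0,0,0],[0,0,0,0,0,0,0],[0,0,0,0,0,0,0]]'; python3 g.py .5278 -.3693 .0197 -1.1
```

```text
time: 12.92
position: [0.5265, -0.3686, 0.0196]
tool_rot: [-0.029, -3.14, -0.003]
ft_force: [-4.4, 3.9, 10.2]
grip_width: 0.119
grip_force: 40.0
t 12.93 pos [ 0.5265 -0.3686  0.0196] shift mm now-axes [-1.3 -0.7 -0.1] goal-axes [-1.3 -0.7 -0.1] turn deg [ 0.12 -0.06  0.04] F [-4.4  3.9 10.2] grip 0.119 40.0
```

```bash
python3 -m handwheel '[[0.034,0,0,0,0,0,0],[0.034,0,0,0,0,0,0],[0.034,0,0,0,0,0,0],[0.034,0,0,-0.02,0,0,0],[0.034,0,0,-0.05,0,0,0],[0.036,0,0.055,-0.01,0,0,0],[0.036,0,0.055,0,0,0,-4],[0.036,0.002,0.055,0,0,0,0],[0.036,0.002,0.055,0.02,0,0,0],[0.036,0,0.022,0.015,0,0,0],[0.036,0,0,0,0,0,0],[0.036,0,0,0,0,0,0]]'; python3 g.py .5297 -.1263 .018 2.9; python3 - <<'E'
from h import *
im,_=ctrl.get_image("top"); cv2.imwrite("pics/v4.png",cv2.resize(im[140:293,275:385],None,fx=3.9,fy=3.9,interpolation=cv2.INTER_CUBIC))
E
```

```text
time: 14.42
position: [0.519, -0.1302, 0.0645]
tool_rot: [-0.077, 3.139, -0.003]
ft_force: [0.4, 0.1, 0.4]
grip_width: 0.408
grip_force: 0.0
t 14.43 pos [ 0.519  -0.1302  0.0645] shift mm now-axes [-10.8   3.4  46.5] goal-axes [-10.9   3.3  46.5] turn deg [-0.11  0.09 -0.1 ] F [0.4 0.1 0.4] grip 0.408 0.0
```

View pics/v4.png

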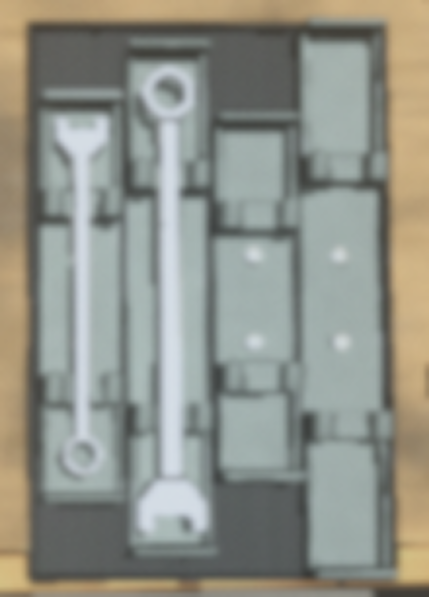

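Wrench 230 is seated between its walls (ring at (168,92), jaw at (173,515)). Now the 252.

```bash
python3 -m handwheel '[[0.036,-0.011,0.003,0,0,0,0],[0.036,0,0,0.015,0,0,0],[0.036,0,0,0.019,0,0,0],[0.036,0,0,0.0115,0,0,0],[0.036,0,0,0,0,0,0],[0.036,0,0,0,0,0,0]]'; python3 g.py .5297 -.1263 .018 2.9
```

```text
time: 15.22
position: [0.5293, -0.1242, 0.0181]
tool_rot: [-0.081, 3.14, -0.001]
ft_force: [-0.7, -0.4, 0.0]
grip_width: 0.41
grip_force: 0.0
t 15.22 pos [ 0.5293 -0.1242  0.0181] shift mm now-axes [-0.3 -2.2  0.1] goal-axes [-0.3 -2.2  0.1] turn deg [-0.02  0.01  0.04] F [-0.7 -0.4  0. ] grip 0.41 0.0
```

```bash
python3 -m handwheel '[[0.036,0,-0.0018,0,0,0,0],[0,0,0,0,0,0,0],[0,0,0,0,0,0,0],[0,0,0,0,0,0,0],[0,0,0,0,0,0,0]]'; python3 g.py .5297 -.1263 .018 2.9; python3 -m handwheel '[[0.0,0,0,-0.01,0,0,0],[0.0,0,0,-0.03,0,0,0],[0.0,0,0,-0.04,0,0,4],[0,0.004,-0.055,0,0,0,0],[0,0.003,-0.055,0,0,0,0],[0,0,-0.055,0,0,0,0],[0,0,-0.055,0,0,0,0],[0,0,-0.055,0,0,0,0],[0,0,-0.055,0,0,0,0],[0,0,0,0,0,0,0],[0,0,0,0,0,0,0],[0,0,0,0,0,0,0]]'; python3 g.py .5262 -.4575 .02 -1.1
```

```text
time: 15.85
position: [0.5293, -0.1256, 0.0181]
tool_rot: [-0.081, 3.14, 0.0]
ft_force: [-0.3, -0.0, 0.5]
grip_width: 0.132
grip_force: 40.0
t 15.85 pos [ 0.5293 -0.1256  0.0181] shift mm now-axes [-0.4 -0.7  0.1] goal-axes [-0.4 -0.7  0.1] turn deg [0.   0.01 0.05] F [-0.3 -0.   0.5] grip 0.132 40.0
time: 17.35
position: [0.5173, -0.4535, 0.098]
tool_rot: [0.025, 3.141, 0.002]
ft_force: [0.1, 0.1, -1.9]
grip_width: 0.133
grip_force: 40.0
t 17.35 pos [ 0.5173 -0.4535  0.098 ] shift mm now-axes [-8.9 -4.  78. ] goal-axes [-9.  -3.8 78. ] turn deg [0.07 0.03 0.19] F [ 0.1  0.1 -1.9] grip 0.133 40.0
```

Grip was at x −0.4 mm from the middle, so the target is x = 0.526 with seat TCP z ≈ 0.021.

```bash
python3 -m handwheel '[[0,-0.009,-0.0035,0.02,0,0,0],[0,0,0,0.02,0,0,0],[0,0,0,0.01,0,0,0],[0,0,0,0,0,0,0],[0,0,0,0,0,0,0],[0,0,0,0,0,0,0]]'; python3 g.py .526 -.4575 .021 -1.1
```

```text
time: 18.1
position: [0.5254, -0.4598, 0.0489]
tool_rot: [0.029, 3.14, -0.002]
ft_force: [-0.0, -0.6, -1.8]
grip_width: 0.132
grip_force: 40.0
t 18.1 pos [ 0.5254 -0.4598  0.0489] shift mm now-axes [-0.5  2.4 27.9] goal-axes [-0.6  2.3 27.9] turn deg [-0.06  0.07  0.03] F [-0.  -0.6 -1.8] grip 0.132 40.0
```

```bash
python3 -m handwheel '[[0,-0.001,0.002,0,0,0,0],[0,0,0,0.01,0,0,0],[0,0,0,0.01,0,0,0],[0,0,0,0.007,0,0,0],[0,0,0,0.001,0,0,0],[0,0,0,0,0,0,0],[0,0,0,0,0,0,0]]'; python3 g.py .526 -.4575 .021 -1.1
```

```text
time: 18.98
position: [0.5257, -0.4568, 0.0211]
tool_rot: [-0.029, -3.141, -0.003]
ft_force: [-4.0, 3.2, 7.9]
grip_width: 0.133
grip_force: 40.0
t 18.98 pos [ 0.5257 -0.4568  0.0211] shift mm now-axes [-0.3 -0.7  0.1] goal-axes [-0.3 -0.7  0.1] turn deg [ 0.09 -0.03  0.04] F [-4.   3.2  7.9] grip 0.133 40.0
```

```bash
python3 -m handwheel '[[0.036,0,0,0,0,0,0],[0.036,0,0,0,0,0,0],[0.036,0,0,0,0,0,0],[0.036,0,0,-0.02,0,0,0],[0.036,0,0,-0.06,0,0,0],[0.03,0.002,0.054,-0.01,0,0,0],[0.03,0.002,0.054,0,0,0,-1.2],[0.03,0.002,0.054,0,0,0,0],[0.03,0.002,0.054,0,0,0,0],[0.03,0.002,0.053,0,0,0,0],[0.03,0.002,0.053,0,0,0,0],[0.03,0,0.053,0,0,0,0]]';python3 -m handwheel '[[0.03,0,0,0,0,0,0],[0.03,0,0,0,0,0,0]]'; python3 g.py .514 -.0822 .018 0.15; python3 - <<'E'
from h import *
im,_=ctrl.get_image("top"); cv2.imwrite("pics/v5.png",cv2.resize(im[140:293,275:385],None,fx=3.9,fy=3.9,interpolation=cv2.INTER_CUBIC))
E
```

```text
time: 20.48
position: [0.5158, -0.0809, 0.1115]
tool_rot: [-0.003, 3.139, 0.001]
ft_force: [1.0, 0.9, -0.1]
grip_width: 0.345
grip_force: 0.0
time: 20.72
position: [0.5159, -0.0832, 0.111]
tool_rot: [-0.003, 3.14, -0.001]
ft_force: [-0.4, -0.0, -0.9]
grip_width: 0.345
grip_force: 0.0
t 20.73 pos [ 0.5159 -0.0832  0.111 ] shift mm now-axes [ 2.1  1.1 93. ] goal-axes [ 1.9  1.  93. ] turn deg [-0.04  0.1  -0.03] F [-0.4 -0.  -0.9] grip 0.345 0.0
```

View pics/v5.png

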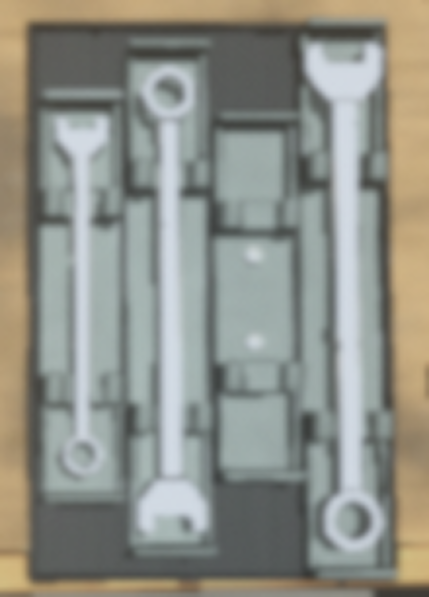

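Wrench 252 is seated between its walls (jaw at (343,65), ring at (350,520)). The last one is 157. I keep TCP z ≥ 0.02 because of the saw table (about 77 mm high) beside it.

```bash
python3 -m handwheel '[[0.03,0.002,0.001,0.03,0,0,0],[0.03,0,0,0.03,0,0,0],[0.03,0,0,0.02,0,0,0],[0.03,0,0,0.01,0,0,0],[0.03,0,0,0,0,0,0],[0.03,0,0,0,0,0,0]]'; python3 g.py .514 -.0822 .02 0.15
```

```text
time: 21.52
position: [0.5142, -0.0819, 0.0209]
tool_rot: [-0.003, 3.14, -0.001]
ft_force: [-0.4, 0.1, 0.4]
grip_width: 0.347
grip_force: 0.0
t 21.52 pos [ 0.5142 -0.0819  0.0209] shift mm now-axes [ 0.2 -0.3  0.9] goal-axes [ 0.2 -0.3  0.9] turn deg [-0.02  0.09 -0.05] F [-0.4  0.1  0.4] grip 0.347 0.0
```

```bash
python3 -m handwheel '[[0,0,0,0,0,0,0],[0,0,0,0,0,0,0],[0,0,0,0,0,0,0],[0,0,0,0,0,0,0]]'; python3 g.py .514 -.0822 .02 0.15; python3 -m handwheel '[[0.0,0,0,-0.01,0,0,0],[0.0,0,0,-0.03,0,0,0],[0.0,0,0,-0.04,0,0,1.2],[0,-0.003,-0.055,0,0,0,0],[0,-0.003,-0.055,0,0,0,0],[0,-0.003,-0.055,0,0,0,0],[0,0,-0.055,0,0,0,0],[0,0,-0.055,0,0,0,0],[0,0,-0.055,0,0,0,0],[0,0,0,0,0,0,0],[0,0,0,0,0,0,0],[0,0,0,0,0,0,0]]'; python3 g.py .5173 -.4136 .024 -1.1
```

```text
time: 22.02
position: [0.5136, -0.0811, 0.0202]
tool_rot: [-0.004, 3.141, 0.0]
ft_force: [-1.7, 0.3, 1.8]
grip_width: 0.063
grip_force: 40.0
t 22.02 pos [ 0.5136 -0.0811  0.0202] shift mm now-axes [-0.4 -1.1  0.2] goal-axes [-0.4 -1.1  0.2] turn deg [0.   0.02 0.01] F [-1.7  0.3  1.8] grip 0.063 40.0
time: 23.52
position: [0.5174, -0.4092, 0.0999]
tool_rot: [0.025, 3.141, 0.002]
ft_force: [0.1, -0.3, -1.0]
grip_width: 0.065
grip_force: 40.0
t 23.52 pos [ 0.5174 -0.4092  0.0999] shift mm now-axes [ 0.  -4.5 75.9] goal-axes [-0.  -4.4 75.9] turn deg [0.07 0.02 0.2 ] F [ 0.1 -0.3 -1. ] grip 0.065 40.0
```

```bash
python3 -m handwheel '[[0,0,-0.004,0.02,0,0,0],[0,0,0,0.02,0,0,0],[0,0,0,0.01,0,0,0],[0,0,0,0,0,0,0],[0,0,0,0,0,0,0],[0,0,0,0,0,0,0]]'; python3 g.py .5173 -.4136 .0235 -1.1
```

```text
time: 24.28
position: [0.5167, -0.4158, 0.0508]
tool_rot: [0.029, 3.14, -0.002]
ft_force: [-0.9, -0.0, -0.7]
grip_width: 0.067
grip_force: 40.0
t 24.27 pos [ 0.5167 -0.4158  0.0508] shift mm now-axes [-0.5  2.3 27.3] goal-axes [-0.6  2.2 27.3] turn deg [-0.05  0.07  0.04] F [-0.9 -0.  -0.7] grip 0.067 40.0
```

```bash
python3 -m handwheel '[[0,-0.001,0.002,0,0,0,0],[0,0,0,0.01,0,0,0],[0,0,0,0.01,0,0,0],[0,0,0,0.007,0,0,0],[0,0,0,0.001,0,0,0],[0,0,0,0,0,0,0],[0,0,0,0,0,0,0]]'; python3 g.py .5173 -.4136 .0235 -1.1; python3 -m handwheel '[[0.03,0,0,0,0,0,0],[0.03,0,0,0,0,0,0],[0.03,0,0,0,0,0,0],[0.03,0,0,-0.02,0,0,0],[0.03,0,0,-0.06,0,0,0],[0.03,0.002,0.06,-0.03,0,0,0],[0.03,0.002,0.06,0,0,0,0],[0.03,0.002,0.06,0,0,0,0],[0.03,0,0.06,0,0,0,0],[0.03,0,0.06,0,0,0,0],[0.03,0,0,0,0,0,0],[0.03,0,0,0,0,0,0]]'; python3 - <<'E'
from h import *
im,_=ctrl.get_image("top"); s,_=ctrl.get_image("scene")
a=cv2.resize(im[140:293,275:385],None,fx=3,fy=3,interpolation=cv2.INTER_CUBIC); b=cv2.resize(s[150:260,230:390],(459,316),interpolation=cv2.INTER_CUBIC)
cv2.imwrite("pics/v6.png",np.hstack([a,np.pad(b,((0,a.shape[0]-316),(0,0),(0,0)))]))
E
```

```text
time: 25.15
position: [0.5169, -0.4129, 0.0232]
tool_rot: [-0.029, -3.141, -0.003]
ft_force: [-4.1, 4.1, 9.9]
grip_width: 0.062
grip_force: 40.0
t 25.15 pos [ 0.5169 -0.4129  0.0232] shift mm now-axes [-0.4 -0.7 -0.3] goal-axes [-0.4 -0.7 -0.3] turn deg [ 0.11 -0.03  0.04] F [-4.1  4.1  9.9] grip 0.062 40.0
time: 26.65
position: [0.5173, -0.1182, 0.131]
tool_rot: [0.029, 3.14, -0.001]
ft_force: [-0.0, -0.5, -0.2]
grip_width: 0.345
grip_force: 0.0
```

View pics/v6.png

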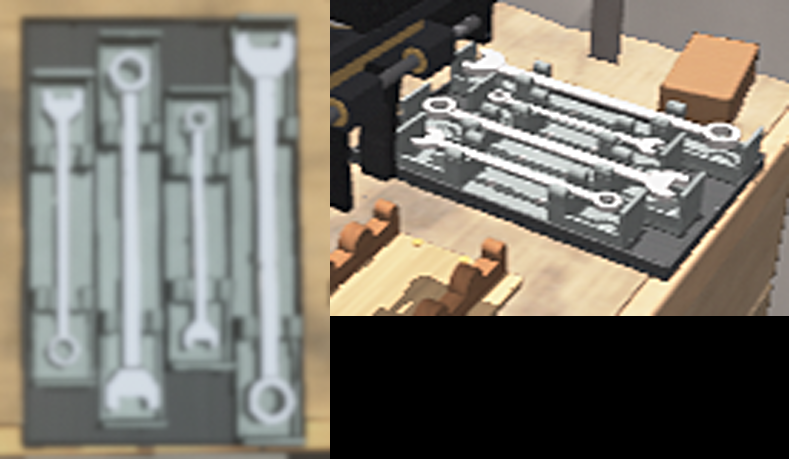

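Both views show all four wrenches level, centred and in their own holders (157 at (198,230) in the top crop), with the gripper clear of everything. I'm handing the job in.

```bash
python3 -c "
from bench import ctrl
print(ctrl.close_job())"
```

```text
the job is handed in; nothing more can be done
None
```

All four wrenches are lying flat in the holders made for their lengths with the gripper clear, and I handed the job in after about 27 s of robot time; no verdict came back, so that rests on the final camera views.

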